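# Unstack waveguide cells and slide the spacer onto its pile

## Robot

A 7-joint arm with a two-finger parallel gripper is mounted at the origin on the work surface. World frame = base frame: x ahead of the robot, y to its left, z up, the work surface at z = 0. Lengths are in m, angles in degrees, forces in N, time in s.
With the tool pointing down it reaches from about 0.425 to 0.875 m from the base axis. Payload 4.7 kg.
Tool frame: the origin (TCP) lies at the centre of the arm's flange, where the gripper is bolted on; the fingertips stand 182 mm ahead of it and the grasp point (between the pads) lies 164 mm ahead of it; z points along the fingers, y is the line along which they close (so a half turn about z gives the same grasp; the last joint's range is limited). The gripper opens to 87 mm and grips with 3 to 60 N. Pads are 19 mm wide; open, the fingers measure 117 mm over their backs; the gripper's body (75 mm by 190 mm) begins 51 mm behind the grasp point.
Start: joints at [-65.483, 18.392, -4.016, 83.108, 1.295, 78.541, -3.26], TCP at [0.261, 0.595, 0.405] pointing down, gripper open.
Joint ranges: [-163.93, 163.93], [-17.29, 119.83], [-79.2, 71.16], [3.27, 140.29], [-89.18, 269.18], [5.43, 117.66], [-154.24, 154.24]. Speed limits (degrees/s): [147.25, 147.25, 180, 180, 180, 180, 180].

## Interface

Orientations are given as [roll, pitch, yaw] about the fixed x, y, z axes, in that order (R = Rz(yaw) Ry(pitch) Rx(roll)).
In Python, from cell import env gives the robot as it stands. The module is installed in compiled form; this text tells all that it offers.
- The arm moves only by the tool step_arm, never from a script. Its argument "steps" is one flat list of numbers, 5 for each row, row after row: the opening, from 0 (shut) to 1 (fully open), then the shift along the tool's x, y, z in mm, then the turn about the tool's z in degrees. In form: [grip, dx, dy, dz, roll, grip, dx, dy, dz, roll, ...]. A call has 1 to 12 rows; each row shifts and turns the commanded pose from where the row before left it, along the tool's axes as they then stand; what a row does not reach is not made up. A row lasts 1/8 s, in which the tool goes at most 62.5 mm and 10.7 degrees, less where a joint would pass 70% of its speed; a pose out of reach is approached as far as the arm can. A call with a gripper value outside its range is refused whole. The fingers move at their own pace and stop on an object; "grip_force" is the grip in N (left out, the last holds). Time passes only in rows, so rows that do not move let the fingers close. It gives the time, the measured TCP pose, the force, the opening and the grip force at its end, in the units of the state.
- env.get_obs(): the state, without advancing time (a new reading comes with each control period).
- env.read_camera(name): name is "side" or "top"; returns a dict with "image" (384x512x3 uint8, red, green, blue), "camera_matrix" (3x3 intrinsics, pixels), "R" (3x3) and "t" (3): a world point X has camera coordinates R X + t. Camera axes: x right, y down, z forward; pixel columns grow to the right and rows downward; lengths in m; the calibration is good to about 2 mm. A picture is of the moment at which its call begins. There is no depth.
- env.sign_off(): hands the job in; it is judged then, once.
The state is a dict: "time_s": time; "qpos": joint angles; "joint_velocities": joint speeds; "effort": joint torques, N m; "tool_pos": TCP position; "tool_rot": TCP orientation; "force": force on the tool from outside, world axes, zero at the start; "wrist_torque": the same for the moment, N m; "grip_width": finger opening in m; "grasp_force": force on a finger pad.
Only numpy, scipy, OpenCV 4.12 (cv2) and the standard library are available. Lean on these libraries where they do the work, as an engineer would, in place of code of your own. Each camera call takes 0.05 s, during which the arm holds its last target. There are 200 camera calls.

## Task

Take the stack of two waveguide cells apart: lift the upper cell into the grey tray, then push the plywood spacer plate flat across from the lower cell onto the neighbouring spacer pile so that it lies squarely on top with its edges matching, and last lift the lower cell into the tray too. Both cells must stand upright on the tray's floor, set down and not dropped; keep the spacer flat and do not lift it, do not push the pile off its plinth, and leave the other things on the bench alone.

Things in the scene. Friction and masses are not known exactly. Their poses are not given: they have to be found in the camera images.
- upper_cell: Upper waveguide cell: aluminium flanges 60 (own x) x 110 (own y) mm, 8 mm thick, at its bottom and top, joined by a brass body 36 x 80 mm; 45 mm tall, about 0.3 to 0.6 kg. Origin: centre of its underside; z up. It stands on the spacer plate; its underside is 65 mm above the table at the start, its own y within 0.2 rad of the spacer's y. It can be gripped across the 60 mm width of its top flange; the brass body is 12 mm further in.
- spacer: Spacer in the stack: plain plywood plate 110 (own x) x 130 (own y) x 10 mm thick, about 0.11 kg. Origin: centre of its underside. It rests freely between the cells, underside 55 mm above the table. It is too wide to grip; its 10 mm edge can be pushed. Its own y axis runs along the line from stack to pile (either sign), so the plate moves about 160 mm along its y. It lies 3 mm higher than the top of the pile and bridges the gap on the way.
- lower_cell: Lower waveguide cell: aluminium flanges 60 (own x) x 110 (own y) mm, 8 mm thick, at its bottom and top, joined by a brass body 36 x 80 mm; 45 mm tall, about 0.3 to 0.6 kg. Origin: centre of its underside; z up. It stands on the 10 mm thick wooden base board (130 x 140 mm, fixed) under the spacer; nothing else holds it. Same shape as the upper cell.
- pile_top: Top plate of the spacer pile: plain plywood plate 110 (own x) x 130 (own y) x 10 mm thick, about 0.11 kg. Origin: centre of its underside. Loose; its upper face is 52 mm above the table and the spacer belongs on it. It lies level beside the stack, on the stack's left or right, about 160 mm from centre to centre; another like plate is below it.
- plinth: Fixed wooden plinth 120 (own x) x 140 (own y) x 32 mm tall under the spacer pile. Origin: centre of its underside.
- tray_in (a point): Centre of the inner floor (5 mm above the table) of the fixed open grey plastic tray, on the other side of the stack from the pile. Outside 300 (own x) x 160 (own y) mm, rim 18 mm above the table, walls 5 mm. Room for both cells side by side along its x, at 65 mm either side of this point with their long sides along its y.
- mug: Bystander: white mug, 80 mm wide, 90 mm tall, beyond the pile. Origin: underside centre.
- screwdriver: Bystander: screwdriver 170 mm long lying on the robot's side of the pile. Origin on its length.
- collar: Bystander: aluminium ring 70 mm wide, 22 mm tall, beyond the stack. Origin: underside centre.
- wrench: Bystander: wrench 160 mm long lying on the robot's side of the stack. Origin on its length.
- jar: Bystander: amber jar, 68 mm wide, 85 mm tall, to the left. Origin: underside centre.
- end_cap: Bystander: aluminium flanged end cap, 84 mm wide, 45 mm tall, to the right. Origin: underside centre.
Things that resemble listed ones, but are neither listed nor needed, are in the scene too. Leave any blue look-alike of the upper_cell alone.

How it is judged:
By the outcome, as a careful person would: the job done as asked, in the order asked, and still so for the second after the job is handed in, with the robot touching nothing.
It also fails if it takes over 61 s, if anything falls off the work surface, if the arm or the gripper's body presses on something with over 40 N, if the wrist force passes 120 N, or if a joint passes its speed limit or range.

## Working session

There is one attempt and no reset: what is moved stays moved. The work goes in short steps, Python scripts to look and compute and a tool call to move; the robot and the scene stay as the last step left them, time stands still between calls to the robot, and variables do not carry over. Pictures are saved under pics/ and viewed, at most 10 in all, crops included, and the job is handed in when it is done.

Besides the shell and the picture viewer there is one more tool, called after ">>>" by a JSON object that holds its "api" and its "payload", one argument or row to a line. step_arm: Moves the arm, as the interface text tells. Its arguments: {"type":"object","properties":{"steps":{"type":"array","items":{"type":"number"}},"grip_force":{"type":"number"}},"required":["steps"]}

```bash
mkdir -p pics; python3 - <<'E'
from cell import env
import cv2,json,numpy as np
o=env.get_obs();print({k:np.round(v,3).tolist() for k,v in o.items()})
for n in("side","top"):
    c=env.read_camera(n);cv2.imwrite(f"pics/{n}0.png",cv2.resize(c["image"][:,:,::-1],(800,600),interpolation=cv2.INTER_CUBIC))
    cv2.imwrite(f"pics/{n}0raw.png",c["image"][:,:,::-1])
    print(n,c["camera_matrix"].tolist(),c["R"].round(4).tolist(),c["t"].round(4).tolist(),(-c["R"].T@c["t"]).round(3))
E
```

```text
{'time_s': 0.0, 'qpos': [-65.482, 18.439, -4.015, 83.175, 1.295, 78.541, -3.259], 'joint_velocities': [-0.058, 0.015, 0.001, -0.026, -0.018, 0.079, 0.122], 'effort': [0.0, -49.13, -0.404, -31.252, -0.064, 0.044, 0.0], 'tool_pos': [0.261, 0.595, 0.404], 'tool_rot': [-179.889, 0.006, 156.293], 'force': [1.202, -0.192, 0.036], 'wrist_torque': [0.043, -0.013, -0.015], 'grasp_force': 0.0, 'grip_width': 0.087}
side [[447.41805427993626, 0.0, 252.67188781337], [0.0, 447.41805427993626, 189.23509805911985], [0.0, 0.0, 1.0]] [[0.9437, -0.3301, -0.0209], [-0.2142, -0.5618, -0.799], [0.252, 0.7585, -0.6009]] [-0.4676, 0.1651, 1.511] [ 0.096 -1.208  1.03 ]
top [[408.18410279723247, 0.0, 253.6614922801883], [0.0, 408.18410279723247, 201.3778015391626], [0.0, 0.0, 1.0]] [[0.0106, -0.9997, -0.0228], [-0.9967, -0.0088, -0.0808], [0.0806, 0.0236, -0.9965]] [0.0106, 0.5157, 1.2791] [ 0.411 -0.015  1.316]
```

View pics/side0.png

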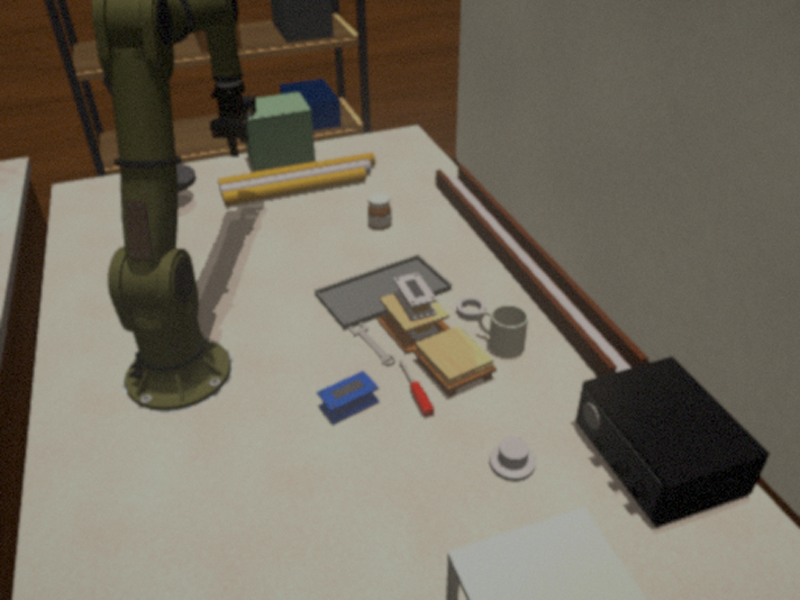

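View pics/top0.png

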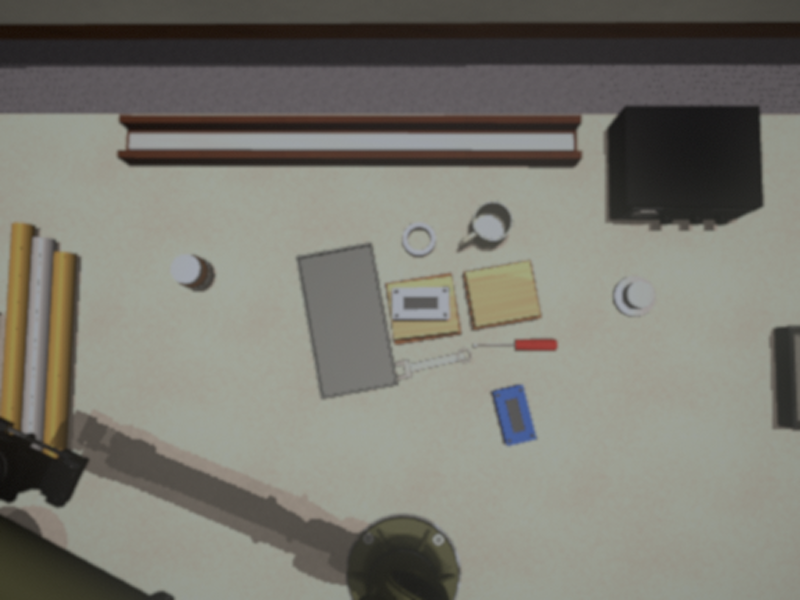

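Top view: the tray is at (347,320), the stack with the silver cell at (421,303), the pile at (502,293), and the wrench and screwdriver below them. Candidates for upper_cell are the silver cell at (421,303) and the blue one at (513,414). The silver one stands on the stack's spacer, so it is the one meant. I'll check it in an enlarged crop of both views.

```bash
cat > h.py <<'E'
from cell import env
import cv2,numpy as np
def crop(n,x0,y0,w,h,s,avg=3):
    cs=[env.read_camera(n) for _ in range(avg)]
    im=np.mean([c["image"] for c in cs],0).astype(np.uint8)[:,:,::-1]
    np.savez(f"cam_{n}.npz",K=cs[0]["camera_matrix"],R=cs[0]["R"],t=cs[0]["t"])
    r=cv2.resize(im[y0:y0+h,x0:x0+w],None,fx=s,fy=s,interpolation=cv2.INTER_CUBIC)
    r=cv2.convertScaleAbs(r,alpha=1.3)
    return r
def cam(n):
    d=np.load(f"cam_{n}.npz");return d["K"],d["R"],d["t"]
def P(n):
    K,R,t=cam(n);return K@np.c_[R,t]
def ray(n,uv,z):
    K,R,t=cam(n);d=R.T@np.linalg.inv(K)@np.array([uv[0],uv[1],1]);c=-R.T@t
    return c+d*(z-c[2])/d[2]
def tri(a,b):
    X=cv2.triangulatePoints(P("top"),P("side"),np.float64(a).reshape(2,1),np.float64(b).reshape(2,1));return (X[:3]/X[3]).ravel()
def proj(n,X):
    p=P(n)@np.append(X,1);return p[:2]/p[2]
E
python3 - <<'E'
from h import *
cv2.imwrite("pics/top1.png",crop("top",186,150,166,110,4.8))
cv2.imwrite("pics/side1.png",crop("side",195,160,130,98,6))
E
```

```text
(no output)
```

View pics/top1.png

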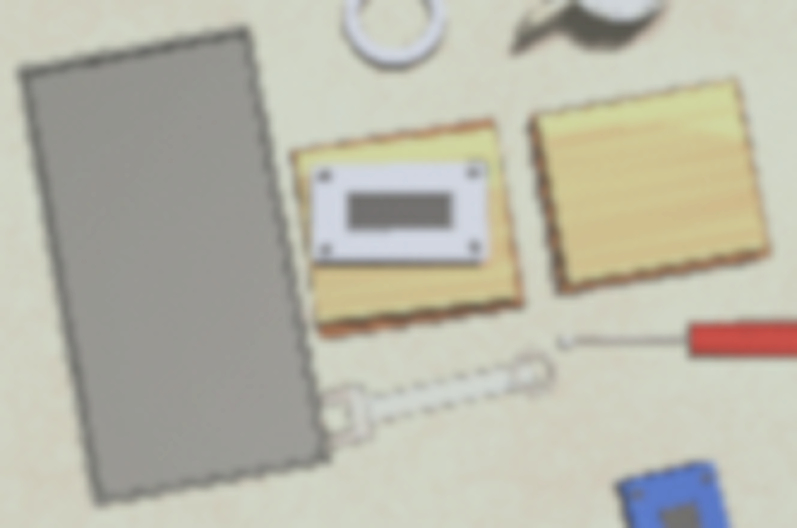

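View pics/side1.png

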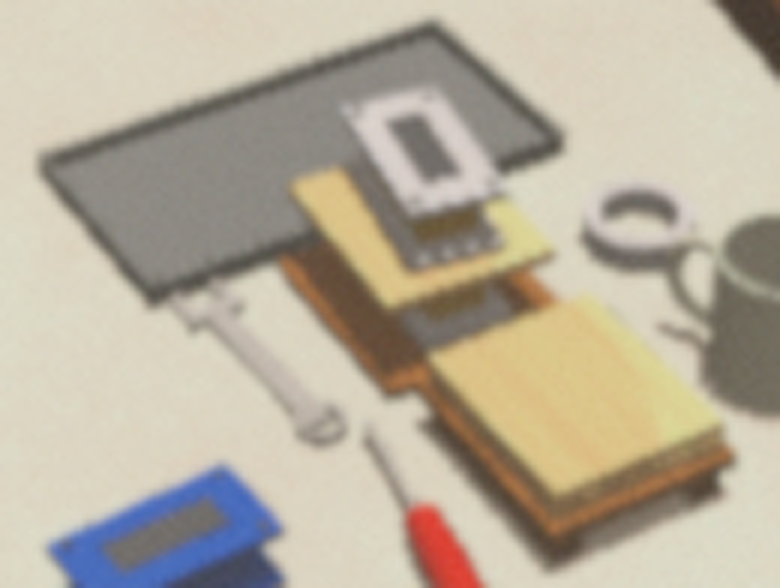

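```bash
cat > m.py <<'E'
from h import *
T=lambda p:(np.array(p)+.5)/4.8-.5+[186,150]
S=lambda p:(np.array(p)+.5)/6-.5+[195,160]
D={"cell":([(316,164),(487,162),(487,264),(312,262)],[(436,90),(502,190),(412,212),(346,105)],.110),
"spacer":([(294,152),(494,121),(522,300),(318,324)],[None,(553,255),(388,305),(293,182)],.065),
"pile":([(531,117),(738,80),(770,250),(560,287)],[(588,297),(722,422),(555,495),(428,350)],.052),
"tray":([(22,70),(248,30),(327,460),(98,500)],[(435,22),(562,145),(152,300),(42,160)],.018)}
for n,(a,b,z) in D.items():
    X=[tri(T(p),S(q)) for p,q in zip(a,b) if q]
    A=np.array([ray("top",T(p),z) for p in a])[:,:2]; 
    B=np.array([ray("side",S(q),z) for q in b if q])[:,:2]
    r=cv2.minAreaRect((A*1000).astype(np.float32))
    print(n,"tri z",np.round([x[2] for x in X],3),"ctr tri",np.mean(X,0).round(4),"ctr top",A.mean(0).round(4),"side",B.mean(0).round(4),"rect",np.round(r[1],0))
    for nm,Q in(("top",A),("side",B)):
      if len(Q)==4:
        e=[Q[1]-Q[0],Q[2]-Q[3],Q[3]-Q[0],Q[2]-Q[1]]
        print("  ",nm,"len",[round(np.linalg.norm(v)*1000) for v in e],"ang of -y edge",[round(np.degrees(np.arctan2(v[1],v[0])),1) for v in e])
      else: print("  ",nm,Q.round(4).tolist())
E
python3 m.py
```

```text
cell tri z [0.107 0.107 0.108 0.11 ] ctr tri [ 0.5319 -0.0321  0.1083] ctr top [ 0.5309 -0.0319] side [ 0.5317 -0.0345] rect [108.  63.]
   top len [106, 108, 61, 63] ang of -y edge [np.float64(-88.9), np.float64(-90.1), np.float64(178.3), np.float64(-179.8)]
   side len [105, 111, 55, 55] ang of -y edge [np.float64(-90.0), np.float64(-89.8), np.float64(175.2), np.float64(-179.0)]
spacer tri z [0.057 0.066 0.065] ctr tri [ 0.5134 -0.0612  0.0625] ctr top [ 0.5283 -0.0367] side [ 0.5121 -0.0641] rect [117. 131.]
   top len [130, 131, 112, 117] ang of -y edge [np.float64(-80.7), np.float64(-82.7), np.float64(-171.4), np.float64(-171.0)]
   side [[0.5861, -0.101], [0.482, -0.1097], [0.4682, 0.0185]]
pile tri z [0.042 0.051 0.051 0.05 ] ctr tri [ 0.5584 -0.1942  0.0487] ctr top [ 0.5573 -0.1937] side [ 0.5572 -0.1979] rect [112. 138.]
   top len [136, 137, 112, 112] ang of -y edge [np.float64(-79.4), np.float64(-79.5), np.float64(-170.3), np.float64(-169.8)]
   side len [125, 134, 102, 108] ang of -y edge [np.float64(-78.3), np.float64(-80.9), np.float64(-173.7), np.float64(-169.0)]
tray tri z [0.013 0.005 0.004 0.011] ctr tri [0.5059 0.1185 0.0081] ctr top [0.5053 0.1177] side [0.502 0.106] rect [294. 154.]
   top len [154, 153, 292, 292] ang of -y edge [np.float64(-79.5), np.float64(-79.5), np.float64(-168.7), np.float64(-168.9)]
   side len [163, 162, 295, 293] ang of -y edge [np.float64(-81.0), np.float64(-80.3), np.float64(-168.7), np.float64(-168.8)]
```

```bash
cat > plan.py <<'E'
# usage: plan.py grip nrows x y z yaw  (world TCP target, m/deg) -> rows in tool axes from the measured pose
import sys,numpy as np
from scipy.spatial.transform import Rotation as Ro
from cell import env
g,n,x,y,z,yaw=map(float,sys.argv[1:7]);n=int(n)
o=env.get_obs();p=np.array(o["tool_pos"])*1000;R=Ro.from_euler("xyz",o["tool_rot"],degrees=True)
T=np.array([x,y,z])*1000
dy=(yaw-o["tool_rot"][2]+180)%360-180
out=[]
for i in range(n):
    d=R.inv().apply((T-p)/(n-i)); d=np.round(d,1); r=-round(dy/n,1)
    out.append(f"{g:g},{d[0]:g},{d[1]:g},{d[2]:g},{r:g}")
    p=p+R.apply(d);R=R*Ro.from_euler("z",r,degrees=True)
print("from",np.round(o["tool_pos"],4),np.round(o["tool_rot"],2),"end",p.round(1),R.as_euler("xyz",degrees=True).round(1));print(", ".join(out))
E
python3 plan.py 1 12 .5315 -.033 .36 90
```

```text
from [0.2613 0.5951 0.4046] [-179.99    0.    156.3 ] end [531.5 -33.  360. ] [-180.     0.    90.3]
1,-41.7,-38.9,3.7,5.5, 1,-45.2,-34.7,3.7,5.5, 1,-48.3,-30.2,3.7,5.5, 1,-51,-25.4,3.7,5.5, 1,-53.2,-20.4,3.7,5.5, 1,-54.9,-15.3,3.7,5.5, 1,-56.1,-9.9,3.8,5.5, 1,-56.8,-4.5,3.7,5.5, 1,-57,1,3.8,5.5, 1,-56.6,6.4,3.7,5.5, 1,-55.7,11.8,3.8,5.5, 1,-54.4,17.1,3.7,5.5
```

>>> {"api": "step_arm", "payload": {
  "steps": [1, -42, -39, 3.7, 5.5, 1, -45, -35, 3.7, 5.5, 1, -48, -30, 3.7, 5.5, 1, -51, -25, 3.7, 5.5, 1, -53, -20.4, 3.7, 5.5, 1, -55, -15, 3.7, 5.5, 1, -56, -10, 3.7, 5.5, 1, -57, -4.5, 3.7, 5.5, 1, -57, 1, 3.7, 5.5, 1, -57, 6.4, 3.7, 5.5, 1, -56, 12, 3.7, 5.5, 1, -54, 17, 3.7, 5.5],
  "grip_force": 20
}}

```text
time_s: 1.9
tool_pos: [0.5324, -0.0346, 0.3607]
tool_rot: [179.9, -0.0, 90.1]
force: [0.2, 0.4, -0.5]
grip_width: 0.087
grasp_force: 0.0
```

```bash
python3 plan.py 1 4 .5315 -.033 .27 90
```

```text
from [ 0.5324 -0.0346  0.3607] [ 1.7993e+02 -3.0000e-02  9.0130e+01] end [531.5 -33.  270. ] [179.9  -0.   90.1]
1,0.4,-0.2,22.7,0, 1,0.4,-0.3,22.7,0, 1,0.4,-0.2,22.6,0, 1,0.4,-0.3,22.7,0
```

>>> {"api": "step_arm", "payload": {
  "steps": [1, 0.5, -0.5, 30, 0, 1, 1, -0.5, 30, 0, 1, 0, 0, 20, 0, 1, 0, 0, 11, 0, 1, 0, 0, 0, 0]
}}

```text
time_s: 2.52
tool_pos: [0.5308, -0.0313, 0.2691]
tool_rot: [-180.0, 0.0, 90.3]
force: [0.1, -0.1, 0.1]
grip_width: 0.0874
grasp_force: 0.0
```

>>> {"api": "step_arm", "payload": {
  "steps": [0.6, 0, 0, 0, 0, 0.6, 0, 0, 0, 0, 0.6, 0, 0, 0, 0, 0.6, 0, 0, 0, 0, 0.6, 0, 0, 0, 0, 0.6, 0, 0, 0, 0],
  "grip_force": 25
}}

```text
time_s: 3.28
tool_pos: [0.5317, -0.0314, 0.2702]
tool_rot: [179.8, -0.0, 90.3]
force: [3.4, -0.5, 3.6]
grip_width: 0.0597
grasp_force: 24.9
```

>>> {"api": "step_arm", "payload": {
  "steps": [0.6, 0, 0, -5, 0, 0.6, 0, 0, -15, 0, 0.6, 0, 0, -20, 0, 0.6, 0, 0, -20, 0, 0.6, 0, 0, 0, 0],
  "grip_force": 30
}}

```text
time_s: 3.9
tool_pos: [0.5311, -0.0315, 0.3308]
tool_rot: [179.9, -0.0, 90.3]
force: [-0.5, 0.4, -6.3]
grip_width: 0.0596
grasp_force: 30.0
```

```bash
python3 plan.py .6 5 .569 .129 .33 100.7
```

```text
from [ 0.5311 -0.0315  0.3308] [ 1.7988e+02 -3.0000e-02  9.0290e+01] end [569. 129. 330.] [179.9  -0.  100.8]
0.6,32.1,7.7,0.2,-2.1, 0.6,31.8,8.9,0.2,-2.1, 0.6,31.4,10.1,0.2,-2.1, 0.6,31,11.2,0.2,-2.1, 0.6,30.5,12.4,0.1,-2.1
```

>>> {"api": "step_arm", "payload": {
  "steps": [0.6, 16, 4, 0, -1, 0.6, 32, 8, 0, -2.1, 0.6, 32, 9, 0, -2.1, 0.6, 31, 10, 0, -2.1, 0.6, 31, 11, 0, -2.1, 0.6, 15, 7, 0, -1, 0.6, 0, 0, 0, 0]
}}

```text
time_s: 4.78
tool_pos: [0.5675, 0.1308, 0.3291]
tool_rot: [-180.0, 0.0, 100.8]
force: [0.1, 0.1, -5.0]
grip_width: 0.0595
grasp_force: 30.0
```

```bash
python3 plan.py .6 6 .569 .129 .215 100.7; python3 - <<'E'
from h import *
cv2.imwrite("pics/top2.png",crop("top",186,150,166,110,4.8))
E
```

```text
from [0.5675 0.1308 0.3291] [-1.7998e+02  2.0000e-02  1.0084e+02] end [569. 129. 215.] [-180.     0.   100.8]
0.6,-0.3,0.2,19,0, 0.6,-0.3,0.2,19,0, 0.6,-0.4,0.2,19,0, 0.6,-0.3,0.2,19,0, 0.6,-0.4,0.2,19.1,0, 0.6,-0.3,0.1,19,0
```

View pics/top2.png

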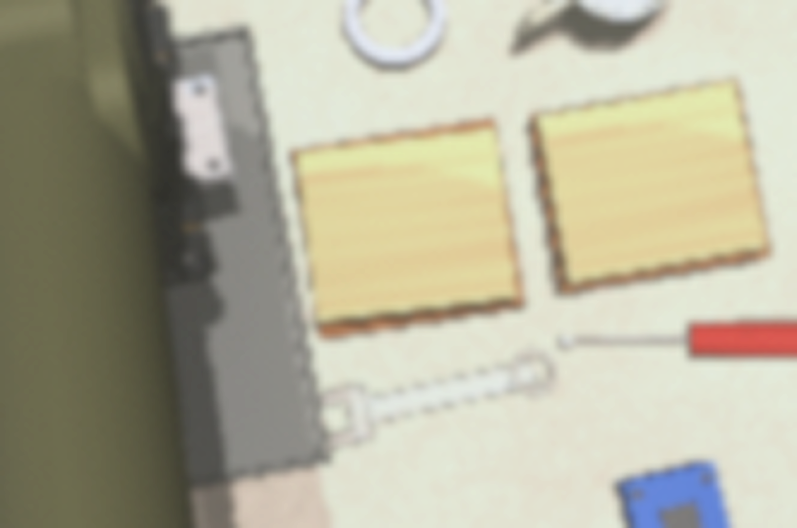

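The spacer at (294,152)-(522,300) has not moved. The held cell is over the far end of the tray, with clearance to the wall. Lowering it now.

>>> {"api": "step_arm", "payload": {
  "steps": [0.6, -0.5, 0, 15, 0, 0.6, -0.5, 0, 30, 0, 0.6, -0.5, 0, 30, 0, 0.6, 0, 0, 20, 0, 0.6, 0, 0, 12, 0, 0.6, 0, 0, 5, 0, 0.6, 0, 0, 2, 0, 0.6, 0, 0, 1, 0, 0.6, 0, 0, 1, 0, 0.6, 0, 0, 1, 0, 0.6, 0, 0, 1, 0, 0.6, 0, 0, 0, 0]
}}

```text
time_s: 6.42
tool_pos: [0.5676, 0.1278, 0.2113]
tool_rot: [-180.0, -0.0, 100.7]
force: [0.4, 0.4, -4.6]
grip_width: 0.0597
grasp_force: 30.0
```

>>> {"api": "step_arm", "payload": {
  "steps": [0.6, 0, 0, 0.7, 0, 0.6, 0, 0, 0.7, 0, 0.6, 0, 0, 0.5, 0, 0.6, 0, 0, 0, 0]
}}

```text
time_s: 6.92
tool_pos: [0.5677, 0.1277, 0.2101]
tool_rot: [180.0, -0.0, 100.7]
force: [-2.5, -0.7, 2.1]
grip_width: 0.0596
grasp_force: 29.9
```

>>> {"api": "step_arm", "payload": {
  "steps": [0.75, 0, 0, 0, 0, 0.85, 0, 0, 0, 0, 1, 0, 0, 0, 0, 1, 0, 0, 0, 0, 1, 0, 0, -10, 0, 1, 0, 0, -30, 0, 1, 0, 0, -45, 0, 1, 0, 0, 0, 0]
}}

```text
time_s: 7.92
tool_pos: [0.5694, 0.1278, 0.2992]
tool_rot: [179.5, -0.1, 100.7]
force: [-0.4, -0.6, -0.0]
grip_width: 0.0865
grasp_force: 0.0
```

```bash
cat > fit.py <<'E'
# fit plate pose (x,y,yaw of the long axis, deg) in the top view: edges of the bright yellow face
from h import *
from scipy.optimize import least_squares
from scipy.ndimage import map_coordinates
def grab(n,k=4):
    cs=[env.read_camera(n) for _ in range(k)];np.savez(f"cam_{n}.npz",K=cs[0]["camera_matrix"],R=cs[0]["R"],t=cs[0]["t"])
    return np.mean([c["image"].astype(float) for c in cs],0)
def fit(im,z,x,y,a,L=.130,W=.110,edges=(0,1,2,3),n="top",ch=lambda im:im[:,:,2]-.0*im[:,:,0]):
    g=ch(im)
    for it in range(3):
        u=np.array([np.cos(np.radians(a)),np.sin(np.radians(a))]);v=np.array([-u[1],u[0]]);c=np.array([x,y])
        E=[(u,v,L/2,W/2),(-u,v,L/2,W/2),(v,u,W/2,L/2),(-v,u,W/2,L/2)];pts=[]
        s=np.arange(-.010,.0101,.0005)
        offs={}
        for k in edges:
            nn,t,h,w=E[k]; o=[]
            for q in np.linspace(-.8,.8,25):
                ps=[proj(n,np.r_[c+nn*(h+d)+t*w*q,z]) for d in s]
                p=map_coordinates(g,[[b[1] for b in ps],[b[0] for b in ps]],order=1)
                gr=np.abs(np.gradient(p));j=int(gr[1:-1].argmax())+1
                m=slice(max(0,j-4),j+5);o.append((s[m]*gr[m]).sum()/gr[m].sum())
                pts.append((k,c+nn*(h+o[-1])+t*w*q))
            offs[k]=np.median(o)
        def res(p):
            u=np.array([np.cos(p[2]),np.sin(p[2])]);v=np.array([-u[1],u[0]]);N=[(u,L/2),(-u,L/2),(v,W/2),(-v,W/2)]
            return [((P_-p[:2])@N[k][0]-N[k][1])*1000 for k,P_ in pts]
        r=least_squares(res,[x,y,np.radians(a)],loss="soft_l1");x,y,a=r.x[0],r.x[1],np.degrees(r.x[2])
    rr=np.array(res(r.x));return np.array([x,y,a]),{k:round(float(np.median(rr[[i for i,(kk,_) in enumerate(pts) if kk==k]])),2) for k in edges}
E
python3 - <<'E'
from fit import *
im=grab("top");np.save("im.npy",im)
for nm,ch in (("blue",lambda i:i[:,:,2]),("R",lambda i:i[:,:,0]),("R-B",lambda i:i[:,:,0]-i[:,:,2])):
    for w,a in(("spacer",(.065,.5283,-.0367,-81)),("pile",(.052,.5573,-.1937,-79.5))):
        r=fit(im,*a,ch=ch);print(nm,w,r[0].round(4),r[1])
E
```

```text
blue spacer [ 5.27300e-01 -3.32000e-02 -8.78072e+01] {0: 4.64, 1: 4.26, 2: 4.87, 3: 6.25}
blue pile [  0.5557  -0.1928 -85.6319] {0: 4.77, 1: 5.21, 2: 5.12, 3: 4.95}
R spacer [ 5.27900e-01 -3.10000e-02 -8.21004e+01] {0: 8.38, 1: 5.59, 2: -1.38, 3: -0.02}
R pile [  0.5561  -0.1957 -77.7335] {0: 3.19, 1: 0.73, 2: 1.65, 3: 6.07}
R-B spacer [ 5.25900e-01 -3.73000e-02 -8.07769e+01] {0: 0.82, 1: 0.84, 2: 6.38, 3: 6.59}
R-B pile [  0.556   -0.1936 -83.8476] {0: 2.7, 1: 3.5, 2: 3.51, 3: 3.46}
```

```bash
cat > seg.py <<'E'
from fit import grab
from h import *
def warp(im,z,x0=.40,y0=.06,sz=(1240,880),mm=.25):   # ortho view of plane z: col -> -y, row -> -x (x from x0+.22 down)
    q=np.float32([[0,0],[sz[0],0],[sz[0],sz[1]],[0,sz[1]]])
    s=np.float32([proj("top",[x0+.22-b*mm/1000,y0-a*mm/1000,z]) for a,b in q])
    return cv2.warpPerspective(im.astype(np.float32),cv2.getPerspectiveTransform(s,q),sz,flags=cv2.INTER_CUBIC)
def plate(im,z,x,y,x0=.45,y0=.06,mm=.25,thr=None,L=80):
    w=warp(im,z,x0,y0);out={}
    c=np.array([(y0-y)*1000/mm,(x0+.22-x)*1000/mm]).astype(int)
    d=w[:,:,0]-w[:,:,2]; ins=np.median(d[c[1]-60:c[1]+60,c[0]-60:c[0]+60]);v=w.sum(2);vi=np.median(v[c[1]-60:c[1]+60,c[0]-60:c[0]+60])
    bg=np.median(d)
    for f in(.45,.5,.6):
        m=((d>bg+f*(ins-bg))&(v>.72*vi)).astype(np.uint8)
        m=cv2.morphologyEx(m,cv2.MORPH_OPEN,np.ones((41,41)))
        n,lab=cv2.connectedComponents(m);k=lab[c[1],c[0]]
        ct=max(cv2.findContours((lab==k).astype(np.uint8),0,2)[0],key=cv2.contourArea)
        p=np.array(ct).reshape(-1,2).astype(float);X=np.c_[(x0+.22)*1000-p[:,1]*mm,y0*1000-p[:,0]*mm]
        # robust: fit a line to each side
        r=cv2.minAreaRect(X.astype(np.float32));b=cv2.boxPoints(r);S=[]
        for i in range(4):
            A,B=b[i],b[(i+1)%4];t=(B-A)/np.linalg.norm(B-A);nn=np.array([-t[1],t[0]])
            s=(X-A)@t;e=np.abs((X-A)@nn);sel=(e<5)&(s>12)&(s<np.linalg.norm(B-A)-12)
            vx,vy,px,py=cv2.fitLine(X[sel].astype(np.float32),cv2.DIST_HUBER,0,.01,.01).ravel();S.append((vx,vy,px,py))
        C=[]
        for i in range(4):
            a,bb=S[i],S[(i+1)%4];q=np.linalg.solve([[a[0],-bb[0]],[a[1],-bb[1]]],[bb[2]-a[2],bb[3]-a[3]]);C.append([a[2]+q[0]*a[0],a[3]+q[0]*a[1]])
        C=np.array(C);ang=[round((float(np.degrees(np.arctan2(s[1],s[0])))+45)%90-45,2) for s in S]
        print(f,"ctr",C.mean(0).round(1),"sides",[round(float(np.linalg.norm(C[i]-C[i-1])),1) for i in range(4)],"ang",ang)
E
python3 - <<'E'
from seg import *
im=np.load("im.npy")
plate(im,.065,.528,-.037);plate(im,.052,.557,-.194)
E
```

```text
0.45 ctr [530.2 -36.6] sides [133.1, 117.1, 129.3, 110.9] ang [7.43, 10.42, 10.13, 8.53]
0.5 ctr [530.2 -36.6] sides [132.6, 116.8, 128.7, 110.5] ang [7.37, 10.41, 10.14, 8.47]
0.6 ctr [530.3 -36.6] sides [131.7, 115.8, 127.0, 109.3] ang [7.41, 10.78, 10.27, 8.39]Traceback (most recent call last):
  File "<stdin>", line 3, in <module>
  File "seg.py", line 23, in plate
    vx,vy,px,py=cv2.fitLine(X[sel].astype(np.float32),cv2.DIST_HUBER,0,.01,.01).ravel();S.append((vx,vy,px,py))
                ~~~~~~~~~~~^^^^^^^^^^^^^^^^^^^^^^^^^^^^^^^^^^^^^^^^^^^^^^^^^^^^
cv2.error: OpenCV(4.12.0) /io/opencv/modules/imgproc/src/linefit.cpp:50: error: (-215:Assertion failed) count > 0 in function 'fitLine2D_wods'
```

```bash
python3 plan.py .7 3 .5118 .0521 .30 100.5
```

```text
from [0.5671 0.1277 0.2935] [-1.799e+02  1.000e-02  1.007e+02] end [511.8  52.1 300. ] [-179.9    0.   100.4]
0.7,-21.3,-22.8,-2.1,0.1, 0.7,-21.4,-22.8,-2.1,0.1, 0.7,-21.5,-22.7,-2.1,0.1
```

>>> {"api": "step_arm", "payload": {
  "steps": [0.7, -15, -16, 0, 0.1, 0.7, -25, -26, -2, 0.1, 0.7, -24, -26, -2, 0, 0.7, 0, 0, 30, 0, 0.7, 0, 0, 18, 0, 0.7, 0, 0, 0, 0, 0.7, 0, 0, 0, 0]
}}

```text
time_s: 9.0
tool_pos: [0.513, 0.0528, 0.2506]
tool_rot: [180.0, 0.0, 100.5]
force: [-0.3, -0.1, 0.1]
grip_width: 0.061
grasp_force: 0.0
```

```bash
python3 plan.py .7 1 .5118 .0521 .24 100.5;  python3 - <<'E'
from h import *
for i in range(4):
    o=env.get_obs();print(np.round(o["tool_pos"],4),np.round(o["force"],1),np.round(o["tool_rot"],2),o["time_s"])
from seg import *
im=grab("top",3)
a=warp(im,.065,.43,.05,(800,600),.325)
cv2.imwrite("pics/w3.png",cv2.convertScaleAbs(np.clip(a[:,:,::-1],0,255).astype(np.uint8),alpha=1.2))
E
```

```text
from [0.513  0.0528 0.2506] [1.7999e+02 2.0000e-02 1.0053e+02] end [511.8  52.1 240. ] [180.    0.  100.5]
0.7,-0.4,-1.3,10.6,0
[0.513  0.0528 0.2506] [-0.3 -0.1  0.1] [1.7999e+02 2.0000e-02 1.0053e+02] 9.0
[0.513  0.0528 0.2506] [-0.3 -0.1  0.1] [1.7999e+02 2.0000e-02 1.0053e+02] 9.0
[0.513  0.0528 0.2506] [-0.3 -0.1  0.1] [1.7999e+02 2.0000e-02 1.0053e+02] 9.0
[0.513  0.0528 0.2506] [-0.3 -0.1  0.1] [1.7999e+02 2.0000e-02 1.0053e+02] 9.0
```

View pics/w3.png

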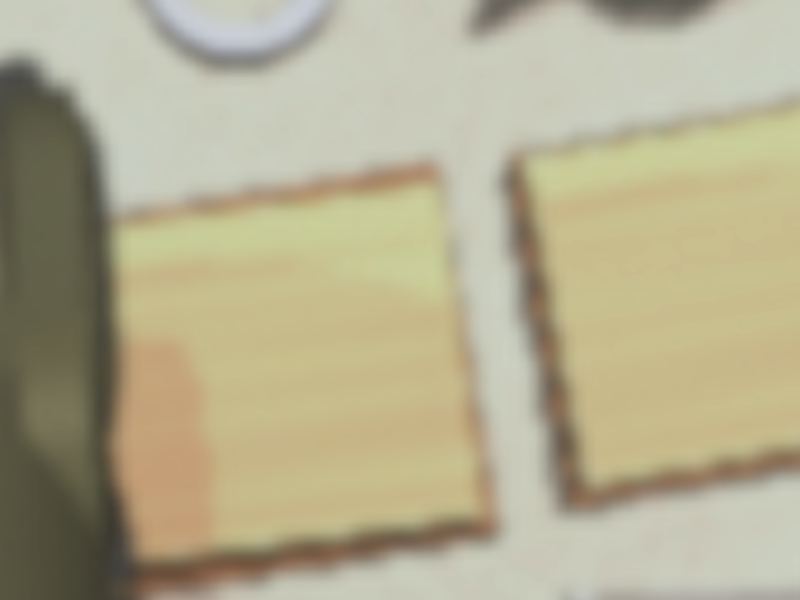

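>>> {"api": "step_arm", "payload": {
  "steps": [0.7, -0.4, -1.3, 6, 0, 0.7, 0, 0, 4, 0, 0.7, 0, 0, 0, 0, 0.7, 0, 0, 0, 0]
}}

```text
time_s: 9.65
tool_pos: [0.5114, 0.0517, 0.2405]
tool_rot: [180.0, -0.0, 100.5]
force: [0.6, 0.8, -0.2]
grip_width: 0.061
grasp_force: 0.0
```

>>> {"api": "step_arm", "payload": {
  "steps": [0.7, -6, 0, 0, 0, 0.7, -5, 0, 0, 0, 0.7, -4, 0, 0, 0, 0.7, -4, 0, 0, 0, 0.7, -4, 0, 0, 0, 0.7, -4, 0, 0, 0, 0.7, -4, 0, 0, 0, 0.7, 0, 0, 0, 0]
}}

```text
time_s: 10.65
tool_pos: [0.5171, 0.0207, 0.2405]
tool_rot: [180.0, 0.0, 100.5]
force: [0.8, -0.8, -0.2]
grip_width: 0.0609
grasp_force: 0.0
```

>>> {"api": "step_arm", "payload": {
  "steps": [0.7, -3, 0, 0, 0, 0.7, -5, 0, 0, 0, 0.7, -6, 0, 0, 0, 0.7, -6, 0, 0, 0, 0.7, -6, 0, 0, 0, 0.7, -6, 0, 0, 0, 0.7, -6, 0, 0, 0, 0.7, -6, 0, 0, 0, 0.7, -6, 0, 0, 0, 0.7, -6, 0, 0, 0, 0.7, -5, 0, 0, 0, 0.7, -3, 0, 0, 0]
}}

```text
time_s: 12.15
tool_pos: [0.5288, -0.042, 0.2406]
tool_rot: [180.0, -0.0, 100.5]
force: [0.4, 1.2, 0.9]
grip_width: 0.0608
grasp_force: 0.7
```

>>> {"api": "step_arm", "payload": {
  "steps": [0.7, -3, 0, 0, 0, 0.7, -5, 0, 0, 0, 0.7, -6, 0, 0, 0, 0.7, -6, 0, 0, 0, 0.7, -6, 0, 0, 0, 0.7, -6, 0, 0, 0, 0.7, -6, 0, 0, 0, 0.7, -6, 0, 0, 0, 0.7, -6, 0, 0, 0, 0.7, -5, 0, 0, 0, 0.7, -3, 0, 0, 0, 0.7, 0, 0, 0, 0]
}}

```text
time_s: 13.65
tool_pos: [0.5393, -0.099, 0.2405]
tool_rot: [180.0, 0.0, 100.5]
force: [0.8, -0.8, 0.1]
grip_width: 0.061
grasp_force: 0.0
```

```bash
 python3 - <<'E'
from seg import *
o=env.get_obs();p=o["tool_pos"];u=np.array([.182,-.983]);print(p,o["time_s"],"s",(np.array(p[:2])-[.5573,-.1937])@u)
im=grab("top",3)
a=warp(im,.062,.43,-.06,(800,600),.3)
b=grab("side",3).astype(np.uint8)
b=cv2.resize(b[180:260,235:342],(800,600),interpolation=cv2.INTER_CUBIC)
a=cv2.convertScaleAbs(np.clip(a,0,255).astype(np.uint8),alpha=1.2)
cv2.imwrite("pics/w4.png",a[:,:,::-1]);cv2.imwrite("pics/s4.png",b[:,:,::-1])
cv2.imwrite("pics/c4.png",np.hstack([cv2.resize(a,(480,360)),cv2.resize(b,(320,360))])[:,:,::-1])
E
```

```text
[ 0.53927488 -0.09904804  0.24052177] 13.65 s -0.09632344816090549
```

View pics/c4.png

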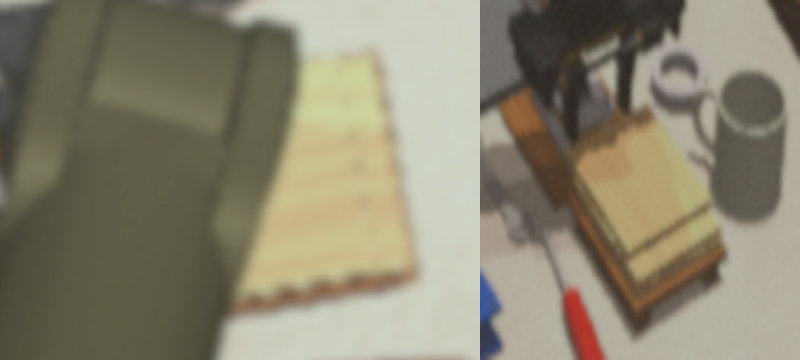

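Seen from the side, the spacer lies flat on the pile, about 20 mm short and nearly in line. I'll push most of the remainder, then back off and look.

>>> {"api": "step_arm", "payload": {
  "steps": [0.7, -3, 0, 0, 0, 0.7, -4, 0, 0, 0, 0.7, -4, 0, 0, 0, 0.7, -4, 0, 0, 0, 0.7, -2, 0, 0, 0, 0.7, -2, 0, 0, 0, 0.7, 0, 0, 0, 0, 0.7, 0, 0, 0, 0]
}}

```text
time_s: 14.95
tool_pos: [0.5427, -0.1175, 0.2405]
tool_rot: [180.0, 0.0, 100.5]
force: [0.3, 0.5, 0.4]
grip_width: 0.0611
grasp_force: 0.0
```

>>> {"api": "step_arm", "payload": {
  "steps": [0.7, 4, 0, 0, 0, 0.7, 10, 0, 0, 0, 0.7, 30, 0, -10, 0, 0.7, 55, 0, -20, 0, 0.7, 60, 0, 0, 0, 0.7, 40, 0, 0, 0, 0.7, 0, 0, 0, 0]
}}

```text
time_s: 15.82
tool_pos: [0.5053, 0.083, 0.2705]
tool_rot: [180.0, -0.1, 100.9]
force: [0.4, -0.5, 0.4]
grip_width: 0.0613
grasp_force: 0.0
```

```bash
 python3 - <<'E'
from seg import *
im=grab("top",4);np.save("im5.npy",im)
a=warp(im,.062,.41,-.10,(800,600),.25)
b=grab("side",4);np.save("sd5.npy",b);b=b.astype(np.uint8)
b=cv2.resize(b[195:260,255:342],(800,600),interpolation=cv2.INTER_CUBIC)
a=cv2.convertScaleAbs(np.clip(a,0,255).astype(np.uint8),alpha=1.2)
cv2.imwrite("pics/c5.png",np.vstack([np.hstack([cv2.resize(a,(800,600))[:, :]])])[:,:,::-1])
cv2.imwrite("pics/s5.png",b[:,:,::-1])
E
```

```text
(no output)
```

View pics/s5.png

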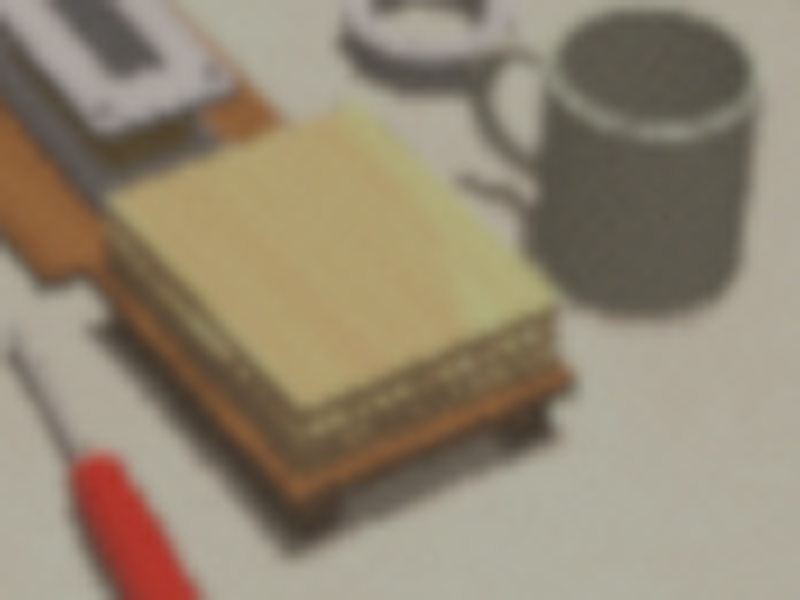

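View pics/c5.png

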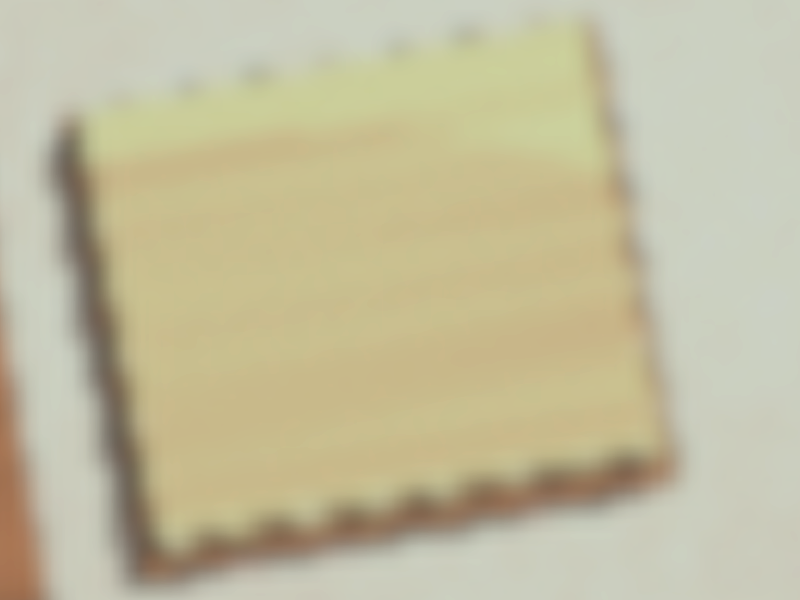

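```bash
 python3 - <<'E'
from h import *
S=lambda p:(np.array(p)+.5)/9.2-.5+[255,195]
Q=np.array([ray("side",S(q),.062) for q in [(345,103),(557,300),(300,408),(105,195)]])[:,:2]
e=[Q[1]-Q[0],Q[2]-Q[3],Q[3]-Q[0],Q[2]-Q[1]]
print(Q.mean(0),[round(np.linalg.norm(v)*1000) for v in e],[np.degrees(np.arctan2(v[1],v[0])).round(1) for v in e])
E
```

```text
[ 0.55786996 -0.19518945] [129, 130, 104, 107] [np.float64(-78.4), np.float64(-80.0), np.float64(-170.1), np.float64(-169.8)]
```

```bash
 cat > prof.py <<'E'
from h import *
from scipy.ndimage import map_coordinates
def edges(im,z,n="top",c=(.5575,-.195),a=-79.8,ch=0):
    u=np.array([np.cos(np.radians(a)),np.sin(np.radians(a))]);v=np.array([-u[1],u[0]]);c=np.array(c)
    s=np.arange(-12,12.01,.25)/1000;g=im[:,:,0]-im[:,:,2] if ch==0 else im[:,:,ch-1];r={}
    for nm,nn,h,t,w in(("+u",u,.065,v,.055),("-u",-u,.065,v,.055),("+v",v,.055,u,.065),("-v",-v,.055,u,.065)):
        o=[]
        for lo,hi in((-.8,-.1),(.1,.8)):
            pr=[]
            for q in np.linspace(lo,hi,30):
                ps=np.array([proj(n,np.r_[c+nn*(h+d)+t*w*q,z]) for d in s]);pr.append(map_coordinates(g,[ps[:,1],ps[:,0]],order=1))
            pr=np.mean(pr,0);gr=np.abs(np.gradient(pr));base=pr[:20].mean()
            # first crossing, from inside, of 50% of the drop to the far extremum
            k=np.abs(pr-base).argmax();th=(base+pr[k])/2;i=np.where((pr-th)*(base-th)<0)[0][0]
            o.append(round(float(s[i]*1000),2))
        r[nm]=o
    return r
if __name__=="__main__":
    i0=np.load("im.npy");i5=np.load("im5.npy")
    for ch in(0,1,2):
        print("pile",edges(i0,.052,ch=ch));print("spac",edges(i5,.062,ch=ch))
    import os
    if os.path.exists("sd5.npy"):
        s0=cv2.imread("pics/side0raw.png")[:,:,::-1].astype(float);s5=np.load("sd5.npy")
        for ch in(0,1,2): print("pile S",edges(s0,.052,"side",ch=ch));print("spac S",edges(s5,.062,"side",ch=ch))
E
python3 prof.py
```

```text
pile {'+u': [2.25, 2.5], '-u': [4.75, 5.5], '+v': [2.25, 3.25], '-v': [5.0, 5.25]}
spac {'+u': [-0.25, 0.25], '-u': [3.5, 4.0], '+v': [2.0, 3.0], '-v': [5.5, 5.75]}
pile {'+u': [-2.0, -2.25], '-u': [-1.25, -0.75], '+v': [-1.5, -1.0], '-v': [-1.75, -2.5]}
spac {'+u': [-4.25, -4.25], '-u': [1.25, 1.5], '+v': [0.75, 0.75], '-v': [-3.0, -4.0]}
pile {'+u': [6.0, -2.5], '-u': [-1.0, -0.5], '+v': [-1.25, -1.25], '-v': [-1.25, -2.0]}
spac {'+u': [4.0, -4.75], '-u': [1.25, 1.5], '+v': [-8.0, -12.0], '-v': [-2.25, -3.0]}
pile S {'+u': [3.25, 0.75], '-u': [-1.0, -1.0], '+v': [-1.5, -0.25], '-v': [0.0, -0.75]}
spac S {'+u': [0.0, -0.25], '-u': [-0.5, -4.0], '+v': [1.25, 2.0], '-v': [-3.75, -2.5]}
pile S {'+u': [3.5, 2.5], '-u': [-2.25, -1.25], '+v': [-3.25, 7.5], '-v': [0.5, 0.0]}
spac S {'+u': [0.25, -0.25], '-u': [0.75, -0.75], '+v': [2.0, 6.0], '-v': [-2.0, -1.0]}
pile S {'+u': [3.75, 2.75], '-u': [-2.75, -1.25], '+v': [-12.0, 7.25], '-v': [1.0, 0.5]}
spac S {'+u': [0.25, 0.0], '-u': [1.25, 0.25], '+v': [-7.75, 6.25], '-v': [-1.25, -0.25]}
```

```bash
 python3 plan.py .7 4 .537 -.086 .245 100.5
```

```text
from [0.5066 0.0772 0.2704] [1.8000e+02 1.0000e-02 1.0037e+02] end [537. -86. 245.] [180.    0.  100.4]
0.7,-41.5,0.1,6.4,-0, 0.7,-41.5,0.1,6.4,-0, 0.7,-41.5,0.1,6.3,-0, 0.7,-41.5,0.2,6.4,-0
```

>>> {"api": "step_arm", "payload": {
  "steps": [0.7, -20, 0, 0, 0, 0.7, -42, 0, 5, 0, 0.7, -42, 0, 6, 0, 0.7, -42, 0.5, 8, 0, 0.7, -20, 0, 6, 0, 0.7, 0, 0, 4.5, 0, 0.7, 0, 0, 0, 0, 0.7, 0, 0, 0, 0]
}}

```text
time_s: 17.23
tool_pos: [0.5373, -0.0835, 0.2411]
tool_rot: [180.0, -0.0, 100.6]
force: [-0.2, -0.6, -0.4]
grip_width: 0.061
grasp_force: 0.0
```

```bash
 python3 plan.py .7 1 .5431 -.1199 .2405 100.5
```

```text
from [ 0.5373 -0.0835  0.2411] [ 1.7998e+02 -4.0000e-02  1.0061e+02] end [ 543.1 -119.9  240.5] [180.   -0.  100.5]
0.7,-36.9,-1,0.5,0.1
```

>>> {"api": "step_arm", "payload": {
  "steps": [0.7, -6, -1, 0.5, 0.1, 0.7, -10, 0, 0, 0, 0.7, -8, 0, 0, 0, 0.7, -5, 0, 0, 0, 0.7, -3, 0, 0, 0, 0.7, -2, 0, 0, 0, 0.7, -1.5, 0, 0, 0, 0.7, -1.3, 0, 0, 0, 0.7, 0, 0, 0, 0, 0.7, 0, 0, 0, 0]
}}

```text
time_s: 18.48
tool_pos: [0.5429, -0.1212, 0.2404]
tool_rot: [180.0, 0.0, 100.4]
force: [0.4, 0.4, -0.6]
grip_width: 0.0609
grasp_force: 0.2
```

>>> {"api": "step_arm", "payload": {
  "steps": [0.7, 4, 0, 0, 0, 1, 10, 0, 0, 0, 1, 30, 0, -15, 0, 1, 55, 0, -30, 0, 1, 60, 0, 0, 0, 1, 45, 0, 0, 0, 1, 0, 0, 0, 0]
}}

```text
time_s: 19.35
tool_pos: [0.5049, 0.0843, 0.2854]
tool_rot: [180.0, -0.1, 100.9]
force: [0.3, -0.2, -0.9]
grip_width: 0.0868
grasp_force: 0.0
```

```bash
 python3 - <<'E'
from seg import *
from prof import edges
im=grab("top",4);np.save("im6.npy",im);sd=grab("side",4);np.save("sd6.npy",sd)
print(edges(im,.062,ch=1));print(edges(sd,.062,"side",ch=0))
a=warp(im,.055,.43,.06,(800,600),.3)
cv2.imwrite("pics/w6.png",np.clip(a*1.2,0,255).astype(np.uint8)[:,:,::-1])
E
```

```text
{'+u': [7.0, -1.5], '-u': [-2.0, -1.75], '+v': [0.75, 0.75], '-v': [-3.25, -4.0]}
{'+u': [5.0, 4.0], '-u': [-2.75, -6.25], '+v': [1.25, 1.75], '-v': [-3.5, -2.25]}
```

View pics/w6.png

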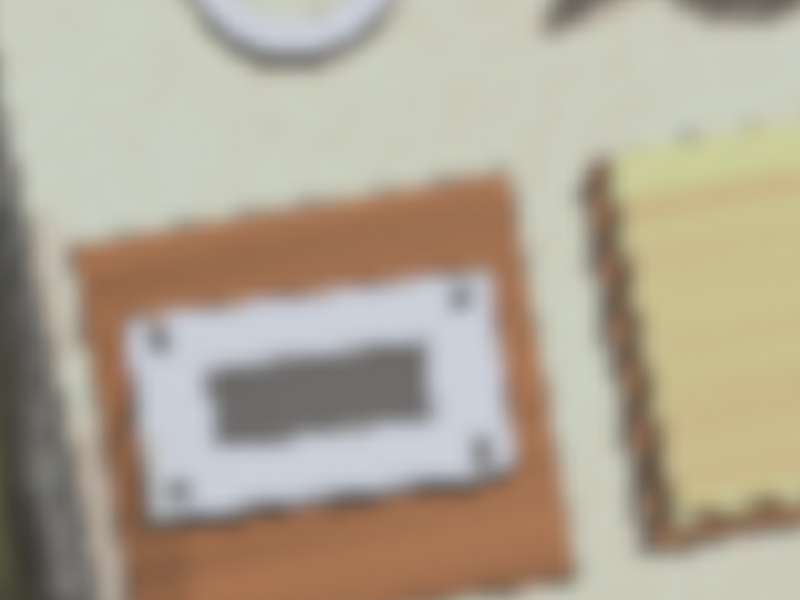

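```bash
 python3 - <<'E'
from h import *
S=lambda p:(np.array(p)+.5)/9.2-.5+[255,195]
W=lambda p:proj("top",[.65-p[1]*.3e-3,.06-p[0]*.3e-3,.055])
print(tri(W((520,470)),S((103,138))),tri(W((493,268)),S((235,82))))
E
python3 plan.py 1 3 .5317 -.0366 .285 97.8
```

```text
[ 0.50990503 -0.09645859  0.05028409] [ 0.56831416 -0.08754089  0.05404809]
from [0.5062 0.0782 0.2854] [1.8000e+02 1.0000e-02 1.0027e+02] end [531.7 -36.6 285. ] [180.    0.   97.9]
1,-39.2,1.5,0.1,0.8, 1,-39.1,2.1,0.1,0.8, 1,-39.1,2.6,0.2,0.8
```

>>> {"api": "step_arm", "payload": {
  "steps": [1, -20, 1, 0, 0.8, 1, -39, 2, 0, 0.8, 1, -39, 2, 0, 0.8, 1, -19, 1, 0, 0, 1, 0, 0, 0, 0, 1, 0, 0, 0, 0]
}}

```text
time_s: 20.5
tool_pos: [0.5306, -0.035, 0.2853]
tool_rot: [-180.0, -0.0, 98.0]
force: [-0.3, -0.8, -0.7]
grip_width: 0.0871
grasp_force: 0.0
```

```bash
 python3 plan.py 1 1 .5317 -.0366 .215 97.8
```

```text
from [ 0.5306 -0.035   0.2853] [-1.7998e+02 -3.0000e-02  9.7980e+01] end [531.7 -36.6 215. ] [-180.    -0.    97.8]
1,-1.7,0.9,70.3,0.2
```

>>> {"api": "step_arm", "payload": {
  "steps": [1, -1.5, 1, 15, 0.2, 1, 0, 0, 25, 0, 1, 0, 0, 20, 0, 1, 0, 0, 10, 0, 1, 0, 0, 0, 0, 0.6, 0, 0, 0, 0, 0.6, 0, 0, 0, 0, 0.6, 0, 0, 0, 0, 0.6, 0, 0, 0, 0, 0.6, 0, 0, 0, 0, 0.6, 0, 0, 0, 0],
  "grip_force": 30
}}

```text
time_s: 21.88
tool_pos: [0.5324, -0.0365, 0.2159]
tool_rot: [179.9, 0.0, 97.8]
force: [1.4, -0.1, 2.2]
grip_width: 0.0597
grasp_force: 30.2
```

>>> {"api": "step_arm", "payload": {
  "steps": [0.6, 0, 0, -4, 0, 0.6, 0, 0, -10, 0, 0.6, 0, 0, -25, 0, 0.6, 0, 0, -36, 0, 0.6, 0, 0, -20, 0, 0.6, 0, 0, 0, 0]
}}

```text
time_s: 22.62
tool_pos: [0.5322, -0.0368, 0.3119]
tool_rot: [179.8, -0.0, 97.8]
force: [0.5, -0.2, -5.8]
grip_width: 0.0595
grasp_force: 30.1
```

```bash
 python3 plan.py .6 5 .441 .1035 .31 100.7
```

```text
from [ 0.5322 -0.0368  0.3119] [ 1.7983e+02 -1.0000e-02  9.7790e+01] end [441.  103.5 310. ] [179.8  -0.  100.8]
0.6,30.3,-14.3,0.3,-0.6, 0.6,30.4,-13.9,0.4,-0.6, 0.6,30.6,-13.6,0.3,-0.6, 0.6,30.7,-13.3,0.4,-0.6, 0.6,30.8,-13.1,0.3,-0.6
```

>>> {"api": "step_arm", "payload": {
  "steps": [0.6, 15, -7, 0, -0.5, 0.6, 30, -14, 0, -0.5, 0.6, 31, -14, 0, -0.5, 0.6, 31, -14, 0, -0.5, 0.6, 31, -13, 0, -0.5, 0.6, 15, -6.5, 0, -0.5, 0.6, 0, 0, 0, 0, 0.6, 0, 0, 0, 0]
}}

```text
time_s: 23.62
tool_pos: [0.4407, 0.1027, 0.3102]
tool_rot: [180.0, 0.1, 100.7]
force: [0.9, -0.6, -6.5]
grip_width: 0.0597
grasp_force: 30.1
```

```bash
 python3 plan.py .6 1 .441 .1035 .215 100.7;python3 - <<'E'
from h import *
b=crop("side",190,150,140,105,5.7);cv2.imwrite("pics/s7.png",b)
E
```

```text
from [0.4407 0.1027 0.3102] [1.7999e+02 5.0000e-02 1.0071e+02] end [441.  103.5 215. ] [1.800e+02 1.000e-01 1.007e+02]
0.6,0.8,0.5,95.2,0
```

View pics/s7.png

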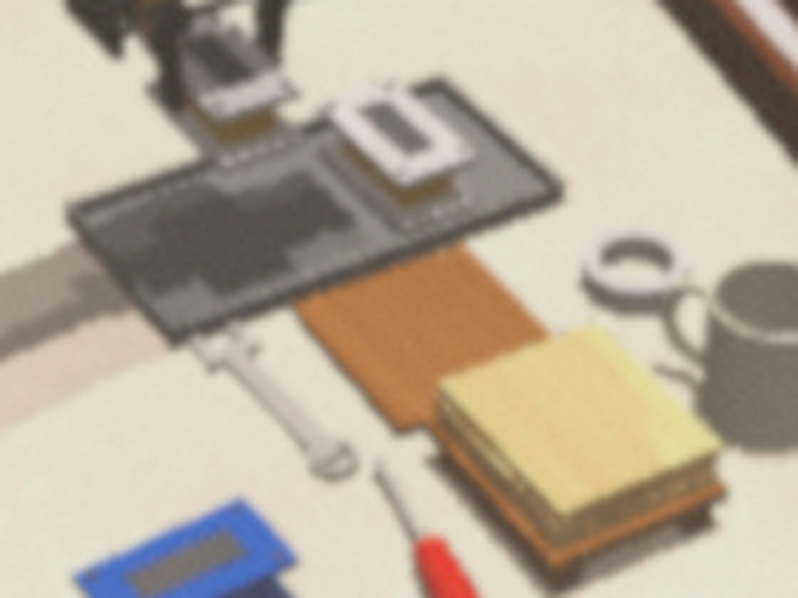

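The side view shows the first cell upright in the tray at (400,150). The spacer sits square on the pile at (580,420), and the second cell is held at (230,110) above the free half. Lowering it.

>>> {"api": "step_arm", "payload": {
  "steps": [0.6, 0.8, 0.5, 15, 0, 0.6, 0, 0, 28, 0, 0.6, 0, 0, 25, 0, 0.6, 0, 0, 15, 0, 0.6, 0, 0, 9, 0, 0.6, 0, 0, 3, 0, 0.6, 0, 0, 1, 0, 0.6, 0, 0, 1, 0, 0.6, 0, 0, 0.7, 0, 0.6, 0, 0, 0, 0, 0.6, 0, 0, 0, 0]
}}

```text
time_s: 25.15
tool_pos: [0.4406, 0.1047, 0.2128]
tool_rot: [180.0, -0.0, 100.8]
force: [0.3, -0.1, -4.2]
grip_width: 0.0594
grasp_force: 30.1
```

>>> {"api": "step_arm", "payload": {
  "steps": [0.6, 0, 0, 0.7, 0, 0.6, 0, 0, 0.7, 0, 0.6, 0, 0, 0.5, 0, 0.6, 0, 0, 0.5, 0, 0.6, 0, 0, 0, 0]
}}

```text
time_s: 25.78
tool_pos: [0.4406, 0.1046, 0.2108]
tool_rot: [-180.0, -0.0, 100.8]
force: [-3.7, -0.5, 5.6]
grip_width: 0.0595
grasp_force: 30.3
```

Contact: the force went from -4.2 to +5.6 N. Releasing and retreating.

>>> {"api": "step_arm", "payload": {
  "steps": [0.75, 0, 0, 0, 0, 0.85, 0, 0, 0, 0, 1, 0, 0, 0, 0, 1, 0, 0, 0, 0, 1, 0, 0, -10, 0, 1, 0, 0, -30, 0, 1, 0, 0, -45, 0, 1, 0, 0, -45, 0, 1, 10, 0, 0, 0, 1, 40, 0, 0, 0, 1, 50, 0, 0, 0, 1, 0, 0, 0, 0]
}}

```text
time_s: 27.28
tool_pos: [0.4201, 0.2067, 0.3396]
tool_rot: [-179.9, -0.0, 101.2]
force: [0.6, 0.3, -0.8]
grip_width: 0.0871
grasp_force: 0.0
```

```bash
 python3 - <<'E'
from seg import *
from prof import edges
im=grab("top",4);sd=grab("side",4)
print(edges(im,.062,ch=1),env.get_obs()["time_s"])
a=np.clip(im*1.3,0,255).astype(np.uint8)[150:260,186:352];b=np.clip(sd*1.3,0,255).astype(np.uint8)[150:255,190:330]
a=cv2.resize(a,(400,265),interpolation=2);b=cv2.resize(b,(400,300),interpolation=2)
cv2.imwrite("pics/f8.png",np.hstack([np.vstack([a,np.zeros((35,400,3),np.uint8)]),b])[:,:,::-1])
E
```

```text
{'+u': [7.0, -1.75], '-u': [-2.0, -1.75], '+v': [0.75, 0.75], '-v': [-3.0, -4.0]} 27.675
```

View pics/f8.png

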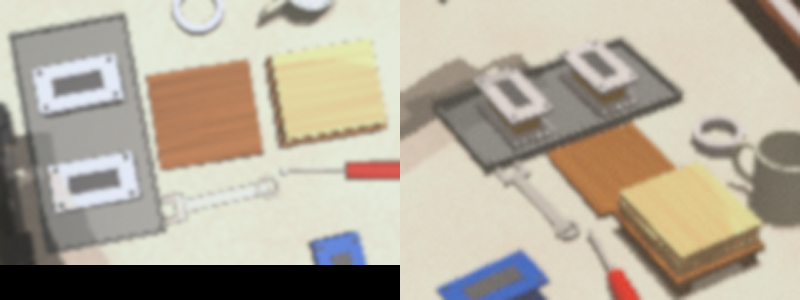

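```bash
python3 -c "
from cell import env
print(env.sign_off())"
```

```text
the job is handed in; nothing more can be done
None
```

Job handed in at about 27.7 s: both cells were set down upright in the tray, and the spacer lies flat on the pile, about 1 mm off along the push and 2 mm off sideways (sideways left uncorrected). I viewed 12 pictures, two over the limit of 10.

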